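Pry the retaining ring off a plaster trimmer's drive shaft with a hooked pick

ROBOT

A 7-joint arm with a two-finger parallel gripper is mounted at the origin on the work surface. World frame = base frame: x ahead of the robot, y to its left, z up, the work surface at z = 0. Lengths are in mm, angles in rad, forces in N, time in s.
With the tool pointing down it reaches from about 400 to 900 mm from the base axis. Payload 5.6 kg.
Tool frame: the origin (TCP) lies midway between the tips of the shut fingers; the grasp point (between the pads) lies 19 mm behind it; z points along the fingers, y is the line along which they close (so a half turn about z gives the same grasp; the last joint's range is limited). The gripper opens to 92 mm and grips with 3 to 60 N. Pads are 20 mm wide; open, the fingers measure 128 mm over their backs; the gripper's body (75 mm by 189 mm) begins 69 mm behind the grasp point.
Start: joints at [1.184, 0.468, -0.012, 1.603, 0.006, 1.071, -0.056], TCP at [219.053, -611.984, 214.592] pointing down, gripper open.
Joint ranges: [-2.53, 2.53], [-0.31, 2.02], [-1.57, 1.55], [0.28, 2.44], [-1.29, 4.43], [0.15, 1.84], [-2.92, 2.92]. Speed limits (rad/s): [2.57, 2.57, 3.14, 3.14, 3.14, 3.14, 3.14].

INTERFACE

Orientations are given as a rotation vector (axis times angle).
In Python, from cell import robot, grip, kin, viewer gives the robot as it stands. Calls block until the motion is done:
- robot.movep(position, orientation): joint-space move of the TCP to a pose.
- robot.servo_line(position, feed=150, rotation=None): straight line of the TCP; rotation=None keeps the orientation; feed is the mean speed in mm/s.
- robot.goto_joints(angles): joint-space move.
- grip(opening, newtons=None): opening from 0.0 (shut) to 1.0 (fully open); newtons is the grip in N (None keeps the last); returns when the fingers have stopped.
- robot.hold(seconds).
- kin.ik(position, orientation): joint angles nearest the present ones, or None.
- robot.observe(): the state.
- viewer.read_camera(name): name is "scene" or "top" or "wrist"; returns the picture (384x512x3 uint8, red, green, blue); there is no depth.
- viewer.camera_info(name): a dict with "camera_matrix" (3x3 intrinsics, pixels), "R" (3x3) and "t" (3): a world point X has camera coordinates R X + t. Camera axes: x right, y down, z forward; pixel columns grow to the right and rows downward; lengths in mm; the calibration is good to about 2 mm. A picture is of the moment at which its call begins: read the wrist's pose just before it. camera_info takes no time and is no camera call; for the wrist camera it gives the pose at the moment of the call.
A pose or a line that the arm cannot do raises robot.IKError and nothing moves.
- robot.job_done(): hands the job in; it is judged then, once.
Trained networks look in the newest picture that a camera, given by its name, has taken for a name from the list of things; names that differ only in an ending like _2 or _b are one class to them, and where a whole thing is asked for, a point or a joint stands for the part that bears it (a point fixed in the world has none). Each returns a list of dicts, best first, with "confidence" (0 to 1); they miss things now and then, are a little off and sometimes report something else, mostly with a low value. They report only what shows in the picture. A call takes as long as a camera call. They do not tell look-alikes from the thing itself.
- viewer.silhouettes(name, camera): "mask" (384x512 bool, what is visible of it).
- viewer.pinpoint(name, camera): "at" ([x, y, z] in mm, in the coordinates of the camera as it stood for that picture, good to about 4 mm: a listed point, or the origin of a listed thing).
The state is a dict: "t": time; "joints": joint angles; "joint_velocities": joint speeds; "joint_torque": joint torques, N m; "tcp_pos": TCP position; "tcp_rot": TCP orientation; "contact_force": force on the tool from outside, world axes, zero at the start; "wrist_torque": the same for the moment, N m; "grip_width": opening from 0.0 (shut) to 1.0 (fully open); "grip_force": force on a finger pad.
Only numpy, scipy, OpenCV 4.12 (cv2) and the standard library are available. Lean on these libraries where they do the work, as an engineer would, in place of code of your own. Each camera call takes 0.05 s, during which the arm holds its last target. There are 200 camera calls.

TASK

Take the retaining ring off the trimmer drive unit with the hooked pick. The pick's handle is sunk in its wooden block, so lift it out by the shank, lay its handle in the two saddles of the metal rest with the hook hanging down, let go, and take it again by the handle; then gently lower the hook through the slot and feel for the eye in the ring's swivelling tab, without pressing hard, and pull the ring out of its groove and along the slot until it lies flat on the deck wholly clear of the shaft cap. Finally lay the pick back in the saddles of the rest; do not touch the ring with the gripper, and leave the plaster model and the jar alone.

Things in the scene. Friction and masses are not known exactly. Their poses are not given: they have to be found in the camera images.
- pick_grip (a point): Middle of the handle of the steel hooked pick (0.28 kg, centre of mass 25 mm ahead of here). Handle 22 x 22 x 95 mm; then, on the same line, a 10 x 10 mm shank from 47.5 to 137 mm ahead; then a round hook finger, 8 mm thick, at a right angle, 132.5 mm ahead. x: along the pick to the hook; z: opposite to the finger (up when the hook hangs down). It starts in the block, hook hanging down.
- pick_tip (a point): Very end (rounded) of the pick's hook finger: 132.5 mm ahead of and 46 mm below pick_grip. Same axes.
- rack: Plywood storage block, 100 x 80 mm, 82 mm high, fixed. Its lengthwise channel is open at top and ends: floor 55 mm above the bench, 26 mm wide, walls 27 mm thick and 27 mm high, so the sunk handle cannot be gripped, only the shank sticking out in front; the pick then lifts straight up. Origin at bench level under the middle; x along the channel towards the hook.
- saddle (a point): On the fixed aluminium instrument rest: point on the saddle floor, 55 mm above the bench, midway between its two U saddles. These are 12 mm thick, centred 36 mm either side along x, 34 mm wide inside, lips 12 mm high; between them is free room for fingers down to 12 mm above the bench. x: along the handle laid in it (pick_grip then 11 mm above this point).
- groove (a point): Drive unit: point on its deck (50 mm above the bench) on the axis of the upright shaft. Neck 28 mm thick, cap 40 mm across, 9.5 to 18.5 mm above the deck, thin stub to 31 mm. x: away from the slot mouth. Cover plates 36 to 50 mm above the deck, x = -28 to -115 mm, leave a slot 30 mm wide on y = 0 for hook and shank, not for fingers. The deck spans x = -125 to 60 mm.
- ring: Steel retaining ring, 7 mm thick, flat on the deck under the cap: a C 53 mm across, two sprung arms open to +x, on whose back at x = -30.5 mm a pull tab with an eye swivels. Origin: underside, centre of the C; starts on the shaft axis, turned up to 0.03 rad. Pulled along the unit's -x it snaps off at 7 to 15 N within some 10 mm, then slides; clear of the cap when 40 mm from the axis.
- tab_pin (a point): Pin on the ring (x = -30.5 mm, half-way up; turning with the ring, not the tab) on which the flat pull tab, 22 mm wide, swivels stiffly: it starts up to 0.33 rad askew and its angle is not given (look or feel). The tab reaches 40.5 mm from here; its eye, a hole right through, 14 mm along by 12 mm across, is centred 24.5 mm from here. On the tab a hook stops 7 mm above the deck; past its sides, on the deck.
- unit: The fixed drive unit of a plaster trimmer, a grey box 185 x 130 mm, 100 mm high at its cover plates. Origin at bench level on the shaft axis; axes as for groove.
- model: Bystander: plaster dental model, 60 x 70 mm, 29 mm high. Origin under its middle.
- wax_jar: Bystander: jar, 60 mm across, 70 mm high. Origin under its middle.
There are look-alikes about, which are no part of the job. Of the things that look like the part that bears pick_grip, the middle-sized one is meant.

How it is judged:
By the outcome, as a careful person would: the job done as asked, in the order asked, and still so for the second after the job is handed in, with the robot touching nothing.
It also fails if it takes over 72 s, if anything falls off the work surface, if the arm or the gripper's body presses on something with over 40 N, if the wrist force passes 120 N, or if a joint passes its speed limit or range.

## Working session

There is one attempt and no reset: what is moved stays moved. The work goes in short steps, each a Python script; the robot and the scene stay as the last script left them, time stands still between calls to the robot, and variables do not carry over. Pictures are saved under pics/ and viewed, at most 10 in all, crops included, and the job is handed in when it is done.

```bash
ls; mkdir -p pics; cat > h.py <<'E'
import numpy as np, cv2
from scipy.spatial.transform import Rotation as Ro
from cell import robot, grip, kin, viewer
def toworld(p,ci):
    return np.array(ci["R"]).T@(np.array(p)-np.array(ci["t"]))
def proj(X,ci):
    c=np.array(ci["R"])@np.array(X)+np.array(ci["t"]); u=np.array(ci["camera_matrix"])@c; return u[:2]/u[2]
def ray(uv,ci,z):
    K=np.array(ci["camera_matrix"]);R=np.array(ci["R"]);t=np.array(ci["t"])
    d=R.T@np.linalg.solve(K,[uv[0],uv[1],1.]); o=-R.T@t
    return o+d*(z-o[2])/d[2]
def snap(cam,fn=None):
    ci=viewer.camera_info(cam); im=viewer.read_camera(cam)
    if fn: cv2.imwrite('pics/'+fn,im[:,:,::-1])
    return im,ci
def down(yaw):  # tool z down, tool x at yaw in world
    x=np.array([np.cos(yaw),np.sin(yaw),0]); z=np.array([0,0,-1.]); y=np.cross(z,x)
    return Ro.from_matrix(np.c_[x,y,z]).as_rotvec()
def find(names,cam,ci):
    for n in names:
        for d in viewer.pinpoint(n,cam): print(cam,n,np.round(toworld(d["at"],ci),1),round(d["confidence"],2),np.round(proj(toworld(d["at"],ci),ci)))
E
python3 - <<'E'
from h import *
N=["pick_grip","pick_tip","rack","saddle","groove","ring","tab_pin","unit","model","wax_jar"]
for c in("top","scene"):
    im,ci=snap(c,c+"0.png"); find(N,c,ci)
o=robot.observe(); print(o)
E
cd pics; python3 -c "
import cv2,numpy as np
a=cv2.imread('top0.png');b=cv2.imread('scene0.png')
cv2.imwrite('both.png',cv2.resize(np.vstack([a,b]),None,fx=.78,fy=.78))
"
```

```text
pics
top pick_grip [445.6 325.3  67.8] 0.97 [169. 193.]
top pick_grip [181.1 495.2  17.3] 0.93 [109. 289.]
top pick_grip [459.3 494.8   8.2] 0.49 [116. 192.]
top pick_tip [572.6 358.2  18.9] 0.82 [163. 154.]
top pick_tip [552.5 478.6  10.9] 0.67 [123. 161.]
top pick_tip [317.7 379.8  18.2] 0.63 [152. 240.]
top rack [442.2 323.8   2.6] 0.8 [174. 198.]
top saddle [ 419.5 -290.8   55.9] 0.75 [390. 203.]
top groove [686.5 -55.6  52.9] 0.63 [304. 113.]
top ring [681.9 -56.5  51.3] 0.61 [304. 114.]
top tab_pin [653.8 -51.7  55.2] 0.45 [303. 123.]
top unit [ 6.839e+02 -6.230e+01 -1.000e-01] 0.88 [305. 119.]
top unit [441.2 320.5   3.4] 0.72 [175. 199.]
top unit [685.7 -58.1  52. ] 0.24 [305. 113.]
top model [724.7 316.    1.7] 0.79 [180. 107.]
top wax_jar [ 711.8 -319.8   -3.2] 0.62 [390. 111.]
top wax_jar [682.7 -60.9   2. ] 0.39 [304. 120.]
scene pick_grip [463.9 493.6   9.7] 0.78 [392. 301.]
scene pick_grip [183.2 494.7  15.7] 0.63 [445. 242.]
scene pick_grip [447.9 326.5  65. ] 0.61 [336. 243.]
scene pick_grip [ 419.8 -299.2   57.4] 0.49 [193. 159.]
scene pick_tip [575.3 356.   24. ] 0.
[... 622 characters left out ...]
11, -0.0115978 ,  1.60267439,  0.0060204 ,
        1.0713656 , -0.05626568]), 'joint_velocities': array([-1.06062717e-03, -4.56151947e-04, -5.26103871e-05, -4.59582295e-04,
        7.59070785e-04,  1.68071832e-03,  1.29463830e-03]), 'joint_torque': array([ 7.73778229e-04, -5.20426941e+01, -1.18413853e-02, -2.44059956e+01,
       -5.64580236e-02,  1.13889459e-02,  3.96642224e-05]), 'tcp_pos': array([ 219.04574675, -612.01444718,  214.60291942]), 'tcp_rot': array([ 3.09520711e+00,  5.37290407e-01, -5.89715079e-05]), 'contact_force': array([-0.99981211,  0.28001888,  0.19055695]), 'wrist_torque': array([-0.02870997,  0.02166236, -0.01407349]), 'grip_force': 0.0, 'grip_width': 1.000979403954594}
```

View pics/top0.png

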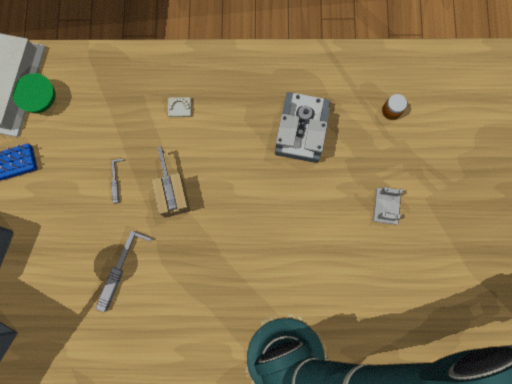

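View pics/scene0.png

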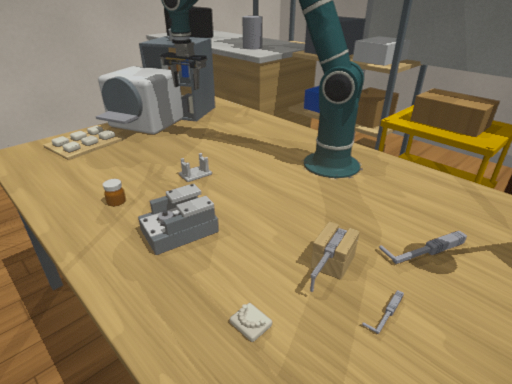

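The top view shows the middle-sized pick in the block at pixel (167,190). The look-alikes lie at (115,180) and (120,270), the unit is at (303,125) and the rest at (389,204). Next I'll take close wrist views on the way over.

```bash
python3 - <<'E'
from h import *
ci=viewer.camera_info("wrist"); o=robot.observe()
Rt=Ro.from_rotvec(o["tcp_rot"]).as_matrix(); c=-np.array(ci["R"]).T@ci["t"]
off=Rt.T@(c-o["tcp_pos"]); print("cam in tool",off, "axes",np.round(Rt.T@np.array(ci["R"]).T,2)); print(ci["camera_matrix"])
# place camera above targets with yaw=0
def view(xy,h,yaw,names,fn):
    r=down(yaw); R=Ro.from_rotvec(r).as_matrix(); zc=R@np.array(ci["R"]@Rt).T[:,2]
    cpos=np.array([*xy,0])-zc*h/abs(zc[2])
    try: robot.movep(cpos-R@off,r)
    except robot.IKError: print("IK",fn,cpos-R@off); return
    robot.hold(.15)
    im,k=snap("wrist",fn); find(names,"wrist",k); np.savez('pics/'+fn[:-4],R=k["R"],t=k["t"],K=k["camera_matrix"]); print(robot.observe()["t"])
view((419,-294),330,-.3,["saddle"],"w_rest.png")
view((655,-57),380,0,["groove","ring","tab_pin","unit"],"w_unit.png")
view((500,338),380,.24,["pick_grip","pick_tip","rack"],"w_rack.png")
E
python3 - <<'E'
import cv2,numpy as np,os
L=[cv2.imread('pics/'+f) for f in("w_rest.png","w_unit.png","w_rack.png") if os.path.exists('pics/'+f)]
L=[cv2.resize(l[:, :],(400,300)) if i!=1 else l for i,l in enumerate(L)]
E
```

```text
cam in tool [  69.3398163     0.66032339 -170.86451218] axes [[ 0.   -0.97 -0.25]
 [ 1.    0.   -0.  ]
 [ 0.   -0.25  0.97]]
[[330.02133806   0.         257.1253039 ]
 [  0.         330.02133806 195.15265804]
 [  0.           0.           1.        ]]
wrist saddle [ 419.1 -298.6   52.4] 0.62 [261. 209.]
2.7833
wrist groove [684.5 -59.7  52.9] 0.89 [257. 179.]
wrist tab_pin [655.1 -55.1  52.3] 0.61 [253. 207.]
wrist unit [685.6 -61.8   0.7] 0.95 [259. 169.]
4.5
wrist pick_grip [468.5 495.8   9.9] 0.93 [116. 192.]
wrist pick_grip [452.4 323.3  65. ] 0.62 [258. 258.]
wrist pick_tip [575.4 355.   18.4] 0.96 [257. 131.]
wrist pick_tip [566.8 472.1   8.3] 0.65 [151. 112.]
wrist rack [445.1 325.7  -1.1] 0.89 [255. 240.]
6.4333
```

```bash
cd pics; python3 - <<'E'
import cv2,numpy as np
r=cv2.imread('w_rest.png')[90:330,130:400]; u=cv2.imread('w_unit.png')[90:360,130:390]; k=cv2.imread('w_rack.png')[60:330,170:350]
cv2.imwrite('u.png',cv2.resize(u,None,fx=2.2,fy=2.2,interpolation=2))
a=cv2.resize(r,None,fx=1.5,fy=1.5); b=cv2.resize(k,None,fx=2,fy=2); H=max(a.shape[0],b.shape[0])
a=cv2.copyMakeBorder(a,0,H-a.shape[0],0,0,0);b=cv2.copyMakeBorder(b,0,H-b.shape[0],0,0,0)
cv2.imwrite('rk.png',np.hstack([a,b])); print(np.hstack([a,b]).shape)
E
```

```text
(540, 765, 3)
```

View pics/u.png

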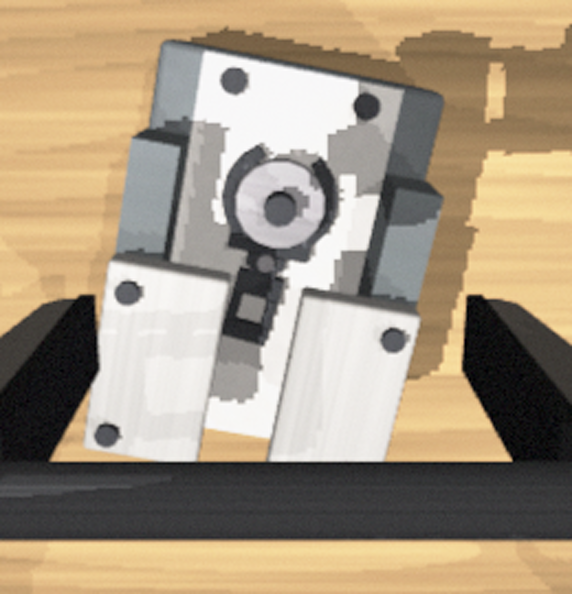

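View pics/rk.png

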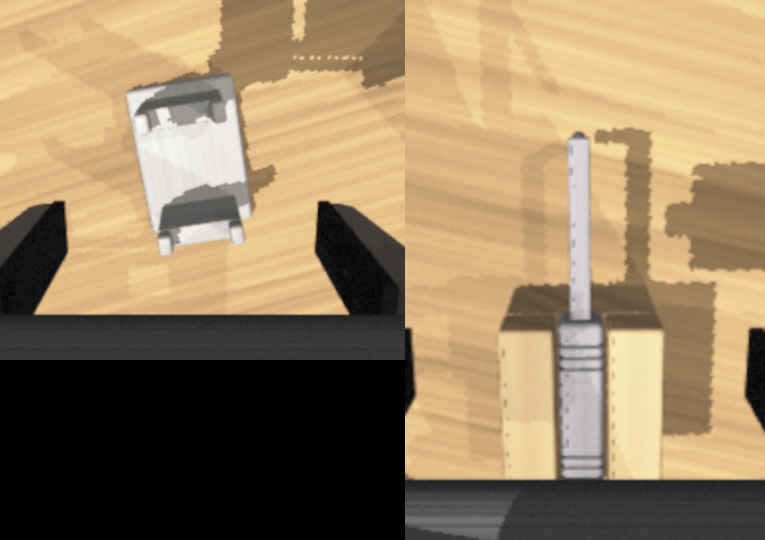

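The unit view (crop ×2.2 from (130,90)) shows the cap at (281,206), the tab pin at (265,262) and the eye at (251,307). The slot edges run (228,275)–(200,460) and (303,290)–(269,462). In the second picture, the rest lip tops are at about (166,243), (236,232), (141,122) and (219,110), and the pick shank runs from (578,135) to (580,318).

```bash
python3 - <<'E'
from h import *
def ld(f):
    d=np.load('pics/'+f+'.npz'); return dict(R=d["R"],t=d["t"],camera_matrix=d["K"])
u=ld('w_unit'); U=lambda x,y,z: ray((x/2.2+130,y/2.2+90),u,z)
ang=lambda a,b: np.arctan2(b[1]-a[1],b[0]-a[0])
P=lambda *a: print(*[np.round(v,3) if np.ndim(v)==0 else np.round(v,1) for v in a])
l0,l1,r0,r1=U(228,275,100),U(200,460,100),U(303,290,100),U(269,462,100)
P(l0,l1,r0,r1); P("slot yaw",ang(l1,l0),ang(r1,r0),"rear edge",ang(U(440,95,50),U(165,42,50))-np.pi/2, "plate edge",ang(U(420,313,100),U(112,260,100))-np.pi/2)
P("cap",U(281,206,68.5),"stub",U(280,209,81)); pin=U(265,262,57);eye=U(251,307,57);P("pin",pin,"eye",eye,"tab dir",ang(eye,pin),np.linalg.norm(eye-pin))
eb=U(251,307,53.5);P(eb)
r=ld('w_rest'); Q=lambda x,y,z: ray((x/1.5+130,y/1.5+90),r,z)
n=(Q(166,243,67)+Q(236,232,67))/2; f=(Q(141,122,67)+Q(219,110,67))/2
P("rest",(n+f)/2,ang(n,f),np.linalg.norm(n-f),"plate",ang(Q(155,235,12),Q(128,92,12)),ang(Q(250,215,12),Q(230,77,12)))
k=ld('w_rack'); B=lambda x,y,z: ray(((x-405)/2+170,y/2+60),k,z)
a,b,c=B(578,135,71),B(580,318,71),B(581.5,470,77)
P("pick",a,b,c,ang(b,a),ang(c,a),np.linalg.norm(a-b),"block",ang(B(500,480,82),B(500,330,82)),ang(B(661,480,82),B(661,330,82)))
E
```

```text
[662.1 -38.5 100. ] [578.  -24.7 100. ] [655.6 -68.9 100. ] [577.  -54.6 100. ]Traceback (most recent call last):
  File "<stdin>", line 8, in <module>
  File "<stdin>", line 6, in <lambda>
    return _wrapfunc(a, 'round', decimals=decimals, out=out)
    return _wrapit(obj, method, *args, **kwds)
    result = getattr(arr, method)(*args, **kwds)
numpy._core._exceptions._UFuncNoLoopError: ufunc 'multiply' did not contain a loop with signature matching types (dtype('<U8'), dtype('float64')) -> None
```

```bash
python3 - <<'E'
from h import *
np.set_printoptions(suppress=True,precision=1)
def ld(f):
    d=np.load('pics/'+f+'.npz'); return dict(R=d["R"],t=d["t"],camera_matrix=d["K"])
u=ld('w_unit'); U=lambda x,y,z: ray((x/2.2+130,y/2.2+90),u,z)
ang=lambda a,b: round(np.arctan2(b[1]-a[1],b[0]-a[0]),3)
P=print
l0,l1,r0,r1=U(228,275,100),U(200,460,100),U(303,290,100),U(269,462,100)
P("slot yaw",ang(l1,l0),ang(r1,r0),"rear edge",ang(U(440,95,50),U(165,42,50))-np.pi/2, "plate edge",ang(U(420,313,100),U(112,260,100))-np.pi/2)
P("cap",U(281,206,68.5),"stub",U(280,209,81)); pin=U(265,262,57);eye=U(251,307,57);P("pin",pin,"eye",eye,"tab dir",ang(eye,pin),np.linalg.norm(eye-pin))
eb=U(251,307,53.5);P(eb)
r=ld('w_rest'); Q=lambda x,y,z: ray((x/1.5+130,y/1.5+90),r,z)
n=(Q(166,243,67)+Q(236,232,67))/2; f=(Q(141,122,67)+Q(219,110,67))/2
P("rest",(n+f)/2,ang(n,f),np.linalg.norm(n-f),"plate",ang(Q(155,235,12),Q(128,92,12)),ang(Q(250,215,12),Q(230,77,12)))
k=ld('w_rack'); B=lambda x,y,z: ray(((x-405)/2+170,y/2+60),k,z)
a,b,c=B(578,135,71),B(580,318,71),B(581.5,470,77)
P("pick",a,b,c,ang(b,a),ang(c,a),np.linalg.norm(a-b),"block",ang(B(500,480,82),B(500,330,82)),ang(B(661,480,82),B(661,330,82)))
E
```

```text
slot yaw -0.163 -0.18 rear edge -0.18879632679489666 plate edge -0.18179632679489655
cap [683.6 -60.1  68.5] stub [685.1 -59.6  81. ]
pin [654.5 -52.6  57. ] eye [632.3 -45.8  57. ] tab dir -0.297 23.165965665485057
[631.  -45.7  53.5]
rest [ 423.9 -297.    67. ] -0.137 71.24348886829276 plate -0.145 -0.137
pick [581.1 356.5  71. ] [495.4 334.7  71. ] [417.7 315.1  77. ] 0.248 0.248 88.36442376494857 block 0.208 0.268
```

```bash
cat >> h.py <<'E'
def feel(dirn,dist,step,thr,feed=40,base=None):
    """step along dirn until force change along it exceeds thr; returns travelled, dF"""
    d=np.array(dirn,float); f0=robot.observe()["contact_force"] if base is None else base
    p0=np.array(robot.observe()["tcp_pos"]); s=0
    while s<dist:
        s+=step; robot.servo_line(p0+d*s,feed=feed)
        o=robot.observe(); df=np.array(o["contact_force"])-f0
        if abs(df@d)>thr: break
    return s,df
E
python3 - <<'E'
from h import *
y=.248; d=np.array([np.cos(y),np.sin(y)]); g=np.array([448.5,323])+70*d
robot.movep([*g,120],down(y)); grip(.5,60)
robot.servo_line([*g,47],feed=120)
print(grip(0,60)); o=robot.observe(); print(o["grip_width"]*92,o["tcp_pos"],o["contact_force"])
f0=o["contact_force"]
robot.servo_line([*g,110],feed=80); o=robot.observe(); print(o["contact_force"]-f0,o["wrist_torque"],o["grip_width"]*92)
robot.servo_line([*g,215],feed=200)
im,ci=snap("wrist","lift.png"); im,_=snap("scene","lift_s.png"); print(robot.observe()["t"])
a=cv2.imread('pics/lift.png'); b=cv2.imread('pics/lift_s.png')[100:350,180:512]
cv2.imwrite('pics/lift2.png',np.hstack([cv2.resize(a,(400,300)),cv2.resize(b,(398,300))]))
E
```

```text
False
9.1736933697068 [516.47695659 340.339425    47.23295656] [-0.41520938  0.03622106  1.1959297 ]
[ 0.35698487 -0.21034893 -4.23458927] [ 0.01013063 -0.1406909   0.02080448] 9.341561551897826
10.8083
```

View pics/lift2.png

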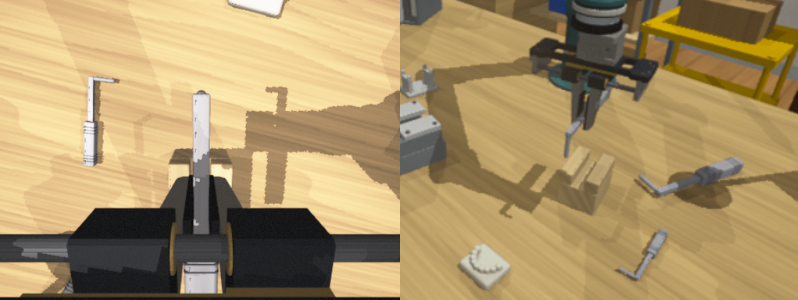

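The pick hangs level in the fingers with its shank end at about (202,93) in the left half, and the block is empty. Now I'll lay it in the rest.

```bash
python3 - <<'E'
from h import *
np.set_printoptions(suppress=True,precision=2)
ci=viewer.camera_info("wrist"); o=robot.observe()
tip=ray((258.6,119),ci,215+19+5); Rt=Ro.from_rotvec(o["tcp_rot"]).as_matrix()
print("shank end in tool",Rt.T@(tip-o["tcp_pos"]))
y=-.137; d=np.array([np.cos(y),np.sin(y)]); g=np.array([422,-297])+70*d
robot.movep([*g,150],down(y)); robot.servo_line([*g,56],feed=120)
robot.hold(.2); f0=robot.observe()["contact_force"]
s,df=feel([0,0,-1],12,1.,2.5,base=f0); print(s,df,robot.observe()["tcp_pos"],robot.observe()["t"])
grip(.35); robot.servo_line([*g,130],feed=200)
# view rest
h=np.array([422,-297])-75*d
robot.servo_line([*h+60*d,200],feed=300); robot.hold(.1)
im,k=snap("wrist","rest2.png"); find(["pick_grip","pick_tip","saddle"],"wrist",k); np.savez('pics/rest2',R=k["R"],t=k["t"],K=k["camera_matrix"])
print(robot.observe()["t"])
E
```

```text
shank end in tool [ 65.86   1.32 -26.44]
10.0 [ 0.35 -0.79  3.56] [ 492.   -306.99   47.23] 16.7583
wrist pick_grip [ 427.1 -296.2   64.6] 0.72 [256. 165.]
wrist saddle [ 421.8 -299.    52.9] 0.85 [259. 168.]
18.6583
```

View pics/rest2.png

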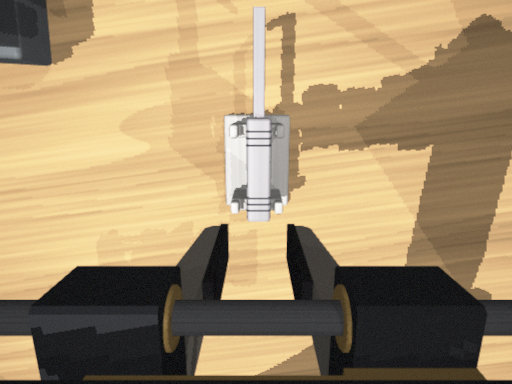

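The handle lies in both saddles: its ends are at rows 118 and 220, and the lips at rows 130 and 206. The shank end is at (259,8).

```bash
python3 - <<'E'
from h import *
np.set_printoptions(suppress=True,precision=2)
D=np.load('pics/rest2.npz'); k=dict(R=D["R"],t=D["t"],camera_matrix=D["K"])
f,r,e=ray((258.5,118),k,77),ray((259,219.5),k,77),ray((259,8),k,71)
v=e-r; y=np.arctan2(v[1],v[0]); d=np.array([np.cos(y),np.sin(y)])
pg=(f+r)[:2]/2; print(f,r,e,"yaw",y,"pg",pg,"pg from end",e[:2]-137*d)
s=(ray((234,130),k,67)+ray((279,130),k,67)+ray((236,206),k,67)+ray((279,206),k,67))/4; print("saddle",s)
pg=(pg+e[:2]-137*d)/2
g=s[:2]+14*d; a=(pg-g)@np.array([-d[1],d[0]]); g=g+a*np.array([-d[1],d[0]])  # centre on the handle
off=(g-pg)@d; print("grip offset along pick",off,y)
np.savez('pick.npz',off=off,y=y,saddle=s[:2],pg=pg)
grip(.6); robot.movep([*g,110],down(y)); robot.servo_line([*g,47],feed=120)
f0=robot.observe()["contact_force"]; grip(0,60); o=robot.observe(); print(o["grip_width"]*92,o["contact_force"]-f0,o["tcp_pos"])
robot.servo_line([*g,75],feed=60); robot.hold(.2); o=robot.observe(); print(o["grip_width"]*92,o["contact_force"]-f0,o["wrist_torque"])
robot.servo_line([*g,200],feed=200); robot.hold(.1)
im,k=snap("wrist","held.png"); find(["pick_tip"],"wrist",k);o=robot.observe(); print(o["t"],o["tcp_pos"])
np.savez('pics/held',R=k["R"],t=k["t"],K=k["camera_matrix"],tcp=o["tcp_pos"],rot=o["tcp_rot"])
E
```

```text
[ 469.57 -304.6    77.  ] [ 378.18 -292.67   77.  ] [ 555.76 -316.71   71.  ] yaw -0.13456222524512618 pg [ 423.88 -298.64] pg from end [ 420.   -298.34]
saddle [ 423.8  -297.02   67.  ]
grip offset along pick 15.64778908689273 -0.13456222524512618
21.418548484644454 [0.67 1.93 2.96] [ 437.61 -300.35   47.24]
21.280285069215655 [ 0.24  0.05 -3.74] [0.05 0.02 0.02]
22.7083 [ 436.72 -300.12  198.53]
```

View pics/held.png

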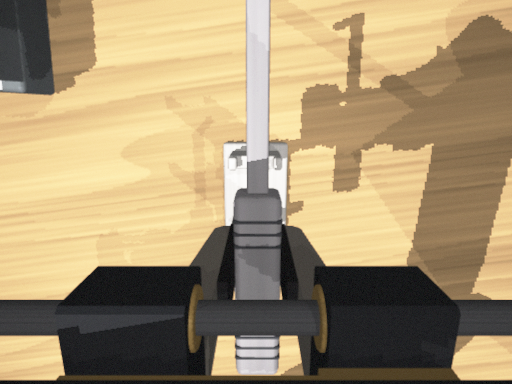

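The handle is firmly held and the shank runs straight up the picture at column ~258, with the handle front at row ~190. The hook end lies just above the frame. I'll compute the offset and bias, then go to the slot and feel for the eye.

```bash
python3 - <<'E'
from h import *
np.set_printoptions(suppress=True,precision=2)
D=np.load('pics/held.npz'); k=dict(R=D["R"],t=D["t"],camera_matrix=D["K"]); T=Ro.from_rotvec(D["rot"]).as_matrix()
for uv,dz in(((258.5,190),30),((257.5,372),30),((258,5),24),((258,150),24)):
    print(uv,T.T@(ray(uv,k,D["tcp"][2]+dz)-D["tcp"]))
y=-.175; d=np.array([np.cos(y),np.sin(y)]); off=float(np.load('pick.npz')["off"])
eye=np.array([631.1,-45.6]); g=eye-(132.5-off)*d
robot.movep([*g,150],down(y)); robot.hold(.3)
o=robot.observe(); print(o["t"],o["tcp_pos"]-[*g,150],o["contact_force"],o["wrist_torque"])
im,k=snap("wrist","hover.png")
E
```

```text
(258.5, 190) [ 35.63   1.24 -30.09]
(257.5, 372) [-60.05   0.86 -29.84]
(258, 5) [110.08   0.97 -24.29]
(258, 150) [ 52.41   1.02 -24.14]
24.125 [ 0.07 -0.97  0.15] [-0.05 -0.24 -3.56] [-0.02  0.02 -0.03]
```

View pics/hover.png

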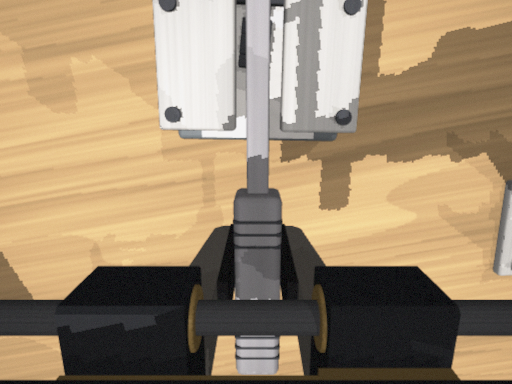

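The shank sits over the slot, whose edges are at columns ~237 and ~284, and the tab's left edge shows at about (242,50). All of this agrees with the estimate, so I'll lower gently.

```bash
cat >> h.py <<'E'
y=-.175; d=np.array([np.cos(y),np.sin(y)]); n=np.array([-d[1],d[0]])
def goxy(p,feed=40,it=2):  # servo with correction of the steady error
    c=np.array(p,float)
    for _ in range(it):
        robot.servo_line(c,feed=feed); robot.hold(.15); c=c+(np.array(p)-robot.observe()["tcp_pos"])
    return c
E
python3 - <<'E'
from h import *
np.set_printoptions(suppress=True,precision=2)
g=np.array([631.1,-45.6])-120.3*d+n
goxy([*g,130],60); o=robot.observe(); print(o["tcp_pos"]-[*g,130]); 
goxy([*g,90],60); o=robot.observe(); print(o["tcp_pos"]-[*g,90],o["contact_force"])
f0=o["contact_force"]
s,df=feel([0,0,-1],16,1.,2.0,feed=30,base=f0); robot.hold(.1); o=robot.observe()
print(s,df,o["contact_force"]-f0,o["wrist_torque"],o["tcp_pos"],"tip z",o["tcp_pos"][2]-27,o["t"])
np.save('f0.npy',f0); np.save('g.npy',g)
E
```

```text
[-0.26  0.01 -0.13]
[-0.35 -0.02 -0.37] [ 0.27 -0.71 -2.9 ]
13.0 [-0.44 -0.06  2.2 ] [-0.51  0.31  2.28] [ 0.04 -0.09 -0.04] [512.52 -23.69  76.74] tip z 49.73783952426567 29.9333
```

```bash
python3 - <<'E'
from h import *
np.set_printoptions(suppress=True,precision=2)
f0=np.load('f0.npy'); g=np.load('g.npy')
p=np.array(robot.observe()["tcp_pos"]); z=p[2]+1.0-.0
c0=p[:2]
robot.servo_line([*c0,z],feed=20)
for s in [1,2,3,4,5,6,7,8,10,12]:
    c=c0-s*d-n*4.4*min(s,15)/15
    robot.servo_line([*c,z],feed=25); o=robot.observe(); f=o["contact_force"]-f0
    print(s,"pull",f[:2]@d,"lat",f[:2]@n,"z",f[2],"tq",o["wrist_torque"],o["tcp_pos"][2]-27, (o["tcp_pos"][:2]-c)@d, o["t"])
E
```

```text
1 pull 1.0551164278689757 lat 0.019593282959741675 z 0.032373679831385616 tq [ 0.03 -0.08  0.02] 50.6858899174468 -0.07221603781609245 30.4333
2 pull 1.144297824490404 lat 0.7624429492505982 z 0.1397007849013221 tq [-0.1  -0.39  0.01] 50.889952761378694 0.46014164820076575 30.6833
3 pull 3.2158442498366906 lat 0.6504111222898612 z -0.1400446411718379 tq [-0.13 -1.02 -0.06] 51.08984553189924 1.0889789884423584 30.9333
4 pull 6.624164151032884 lat 0.31968916694606564 z -0.28719173611388005 tq [-0.19 -1.4  -0.02] 51.33928099306428 1.7892980734650754 31.1833
5 pull 5.619981637006225 lat -0.061553173664188915 z 0.15696508445983293 tq [-0.3  -1.69 -0.03] 51.599149136175726 2.583887065667213 31.4333
6 pull 7.85162041266155 lat 0.8823314825883118 z -1.0880996846219309 tq [-0.38 -2.    0.01] 51.856022077583944 3.3573092688644586 31.6833
7 pull 9.377414468352779 lat 1.0571256061610224 z -1.0706702374776729 tq [-0.34 -2.33 -0.04] 52.07887853046854 4.170941560408384 31.9333
8 pull 11.185471667652331 lat 0.915901770152926 z -0.9652483217631902 tq [-0.43 -2.56  0.02] 52.30195026331468 4.858162519635484 32.1833
10 pull 11.62299318601159 lat -0.20223928742319172 z -1.421747597505656 tq [-0.54 -2.78 -0.02] 52.55813824337069 5.533436716838891 32.4333
12 pull 12.962757142076763 lat 0.361766278501831 z -1.3298901426901941 tq [-0.54 -3.    0.02] 52.73588377903509 6.064411001671309 32.6833
```

```bash
python3 - <<'E'
from h import *
np.set_printoptions(suppress=True,precision=2)
f0=np.load('f0.npy'); g=np.load('g.npy')
c0=np.array([512.52,-23.69]); z=77.7; zc=75.7
def st(s):
    o=robot.observe(); f=o["contact_force"]-f0; X=Ro.from_rotvec(o["tcp_rot"]).as_matrix()[:,0]
    tip=o["tcp_pos"]-Ro.from_rotvec(o["tcp_rot"]).as_matrix()@np.array([0,0,19.])+Ro.from_rotvec(o["tcp_rot"]).as_matrix()@np.array([120.3,0,46])
    print(s,"pull %.1f lat %.1f z %.1f"%(f[:2]@d,f[:2]@n,f[2]),"tip z",tip[2],"pitch %.4f"%X[2],"moved %.1f"%((o["tcp_pos"][:2]-c0)@-d),"t %.2f"%o["t"]); return f,tip
st(12)
peak=0
for s in range(13,36):
    c=c0-s*d-n*4.4*min(s,15)/15
    robot.servo_line([*c,zc],feed=25); f,tip=st(s); F=f[:2]@d
    if F<peak-5 or F>25: break
    peak=max(peak,F)
    if tip[2]>51.5: zc-=.5
    if tip[2]<50.3: zc+=.5
E
```

```text
12 pull 13.0 lat 0.4 z -1.3 tip z 54.25461655711566 pitch 0.0126 moved 5.9 t 32.68
13 pull 12.9 lat -0.3 z -0.9 tip z 52.233834707602256 pitch 0.0128 moved 6.7 t 32.93
14 pull 12.9 lat 0.9 z -0.5 tip z 52.01477421337201 pitch 0.0136 moved 7.4 t 33.18
15 pull 12.0 lat 0.7 z -1.4 tip z 51.551188339721044 pitch 0.0137 moved 8.3 t 33.43
16 pull 10.9 lat 0.8 z -0.1 tip z 50.49859508312346 pitch 0.0116 moved 10.4 t 33.68
17 pull 8.5 lat 0.6 z 0.7 tip z 49.78604344080925 pitch 0.0088 moved 12.8 t 33.93
18 pull 5.5 lat 1.1 z 1.9 tip z 49.79404003814443 pitch 0.0068 moved 14.8 t 34.18
```

It snapped off. Continuing to slide it out.

```bash
python3 - <<'E'
from h import *
np.set_printoptions(suppress=True,precision=2)
f0=np.load('f0.npy'); c0=np.array([512.52,-23.69]); zc=76.7
def st(s):
    o=robot.observe(); f=o["contact_force"]-f0; T=Ro.from_rotvec(o["tcp_rot"]).as_matrix()
    tip=o["tcp_pos"]+T@np.array([120.3,0,27])
    mv=(o["tcp_pos"][:2]-c0)@-d
    print(s,"pull %.1f lat %.1f z %.1f"%(f[:2]@d,f[:2]@n,f[2]),"tip z %.1f"%tip[2],"moved %.1f"%mv,"t %.2f"%o["t"]); return f,tip,mv
s=18
while s<58:
    s+=3; robot.servo_line([*(c0-s*d-4.4*n),zc],feed=35); f,tip,mv=st(s)
    if tip[2]>51.8: zc-=.5
    if tip[2]<50.6: zc+=.5
    if mv>48.5 or abs(f[:2]@d)>25: break
im,k=snap("wrist","pulled.png"); find(["ring","tab_pin","groove"],"wrist",k)
for c in("top","scene"):
    im,k=snap(c,c+"1.png"); find(["ring","tab_pin"],c,k)
cv2.imwrite('pics/p2.png',np.hstack([cv2.resize(cv2.imread('pics/pulled.png'),(400,300)),cv2.resize(cv2.imread('pics/scene1.png')[150:260,100:247],(400,300))]))
E
```

```text
21 pull 6.5 lat 0.5 z -1.0 tip z 51.7 moved 17.9 t 34.43
24 pull 2.1 lat -0.1 z 1.2 tip z 50.0 moved 23.8 t 34.68
27 pull -1.1 lat 1.2 z 2.4 tip z 49.5 moved 28.6 t 34.93
30 pull -0.3 lat 0.7 z 1.2 tip z 50.2 moved 31.0 t 35.18
33 pull -0.5 lat 0.4 z 0.6 tip z 51.0 moved 33.5 t 35.43
36 pull -1.1 lat 1.8 z 0.2 tip z 51.2 moved 36.2 t 35.68
39 pull -0.5 lat 0.3 z 0.9 tip z 51.2 moved 39.3 t 35.93
42 pull -0.2 lat 0.3 z -0.7 tip z 51.1 moved 42.3 t 36.18
45 pull -0.0 lat 0.9 z 0.8 tip z 51.2 moved 45.3 t 36.43
48 pull -1.0 lat 1.4 z 0.4 tip z 51.2 moved 48.3 t 36.68
51 pull -1.5 lat 0.6 z 0.7 tip z 51.2 moved 51.2 t 36.93
top ring [632.7 -43.1  51.6] 0.57 [300. 130.]
top tab_pin [604.1 -42.3  57.2] 0.49 [300. 139.]
scene ring [633.6 -50.5  45.5] 0.57 [183. 215.]
scene tab_pin [ 710.3 -325.    -0.6] 0.25 [116. 201.]
```

View pics/p2.png

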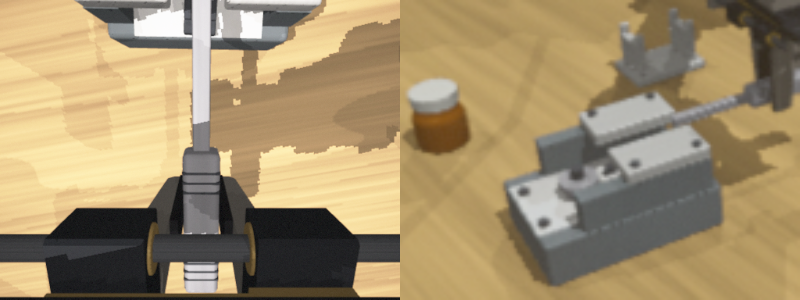

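The ring is now about 52 mm from the shaft axis, with the hook still in the tab. Next I'll unload the hook, lift it out straight up, and lay the pick back in the rest.

```bash
python3 - <<'E'
from h import *
np.set_printoptions(suppress=True,precision=2)
f0=np.load('f0.npy'); p=np.array(robot.observe()["tcp_pos"])
q=p+[*(2*d),0]; robot.servo_line(q,feed=25); robot.hold(.1)
print(robot.observe()["contact_force"]-f0)
robot.servo_line(q+[0,0,12],feed=30); print(robot.observe()["contact_force"]-f0)
robot.servo_line(q+[0,0,80],feed=120)
im,k=snap("top","top2.png"); find(["ring","tab_pin"],"top",k)
yr=-.1346; P=[437.6,-300.35]
robot.movep([*P,150],down(yr)); goxy([*P,80],100); 
goxy([*P,54],80,1); f1=robot.observe()["contact_force"]
s,df=feel([0,0,-1],10,1.,2.5,feed=30,base=f1); o=robot.observe(); print(s,df,o["tcp_pos"],o["t"])
E
```

```text
[-0.33  0.94  0.38]
[-0.33 -0.23 -0.36]
8.0 [-3.27  0.83  9.64] [ 437.93 -300.56   47.2 ] 44.3083
```

```bash
python3 - <<'E'
from h import *
np.set_printoptions(suppress=True,precision=2)
o=robot.observe(); p=np.array(o["tcp_pos"]); robot.servo_line(p+[0,0,.6],feed=20)
grip(.45); robot.servo_line(p+[0,0,130],feed=150)
yr=-.1346; dd=np.array([np.cos(yr),np.sin(yr)])
robot.servo_line([*(p[:2]-40*dd),210],feed=300); robot.hold(.1)
im,k=snap("wrist","end_rest.png"); find(["pick_grip","pick_tip"],"wrist",k)
q=np.array([625,-48])-65*d+[0,0]
robot.movep([q[0],q[1],260],down(y)); robot.hold(.1)
im,k=snap("wrist","end_unit.png"); find(["ring","tab_pin","groove"],"wrist",k); print(robot.observe()["t"])
cv2.imwrite('pics/end.png',np.hstack([cv2.resize(cv2.imread('pics/'+f),(400,300)) for f in("end_rest.png","end_unit.png")]))
E
```

```text
wrist pick_grip [ 425.4 -299.5   64.9] 0.95 [258. 156.]
wrist ring [633.3 -52.3  50.9] 0.96 [257. 106.]
wrist tab_pin [604.7 -49.8  52.7] 0.67 [259. 132.]
wrist groove [682.5 -59.8  52.2] 0.58 [256.  58.]
48.1083
```

View pics/end.png

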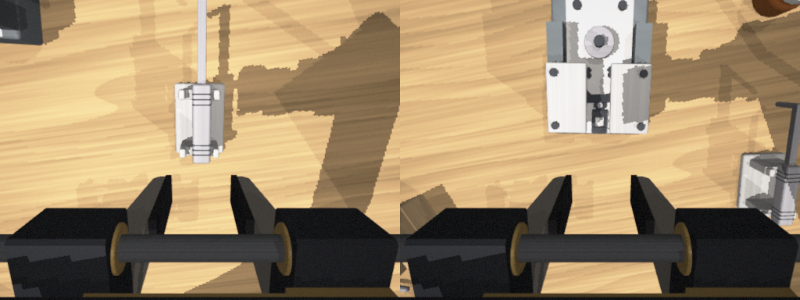

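The pick's handle lies in both saddles (left half, 200,125). The ring lies flat in the slot about 50 mm from the shaft axis (right half, tab at 600,115), clear of the cap. The robot touches nothing, so I'm handing in.

```bash
python3 -c "
from h import *
print(robot.job_done())"
```

```text
the job is handed in; nothing more can be done
None
```

The job is handed in at about 48 s of the 72 s allowed: the ring is off and flat on the deck about 50 mm from the shaft axis, clear of the cap, and the pick is back in the saddles of the rest; no verdict came back.

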